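Fit the display module into the furnace controller's front panel

ROBOT

A 7-joint arm with a two-finger parallel gripper is mounted at the origin on the work surface. World frame = base frame: x ahead of the robot, y to its left, z up, the work surface at z = 0. Lengths are in m, angles in rad, forces in N, time in s.
With the tool pointing down it reaches from about 0.425 to 0.875 m from the base axis. Payload 4.7 kg.
Tool frame: the origin (TCP) lies on the centre line of the jaws, within the pads' length; the fingertips stand 22 mm ahead of it and the grasp point (between the pads) lies 3 mm ahead of it (ctrl.tcp_to_tips is the z of the fingertips in the tool frame, in m); z points along the fingers, y is the direction in which the jaws open and shut (so a half turn about z gives the same grasp; the last joint's range is limited). The gripper opens to 87 mm and grips with 3 to 60 N. Pads are 19 mm wide; open, the fingers measure 117 mm over their backs; the gripper's body (75 mm by 190 mm) begins 51 mm behind the grasp point.
Start: joints at [-1.219, 0.321, -0.07, 1.45, 0.023, 1.371, -0.057], TCP at [0.215, 0.613, 0.245] pointing down, gripper open.
Joint ranges: [-2.86, 2.86], [-0.3, 2.09], [-1.38, 1.24], [0.06, 2.45], [-1.56, 4.7], [0.09, 2.05], [-2.69, 2.69]. Speed limits (rad/s): [2.57, 2.57, 3.14, 3.14, 3.14, 3.14, 3.14].

INTERFACE

Orientations are given as a rotation vector (axis times angle).
In Python, from bench import ctrl, cams gives the robot as it stands.
- The arm moves only by the tool move_arm, never from a script. Its argument "deltas" is a list of rows, each an object with "linear": the shift along the tool's x, y, z as a fraction of full scale, a list of three; "turn": the turn, a rotation vector about the tool's x, y, z as a fraction of full scale, a list of three; "claw": the closure, from 0 (fully open) to 1 (shut). In form: [{"linear": [tx, ty, tz], "turn": [wx, wy, wz], "claw": claw}, ...]. A call has 1 to 20 rows; each row shifts and turns the commanded pose from where the row before left it, along the tool's axes as they then stand; what a row does not reach is not made up. Full scale, the value 1, is 0.03 m for a shift and 4 degrees for a turn. A row lasts 1/12 s, in which the tool goes at most 41.7 mm and 7.16 degrees, less where a joint would pass 70% of its speed; a pose out of reach is approached as far as the arm can. A call with a number of a shift or a turn outside -1 to 1 is refused whole. A call with a gripper value outside its range is refused whole. The fingers move at their own pace and stop on an object; "grip_force" is the grip in N (left out, the last holds). Time passes only in rows, so rows that do not move let the fingers close. It gives the time, the measured TCP pose, the force and the opening at its end, in the units of the state.
- ctrl.get_state(): the state, without advancing time (a new reading comes with each control period).
- cams.get_image(name): name is "scene" or "top" or "wrist"; returns a dict with "image" (480x640x3 uint8, red, green, blue), "K" (3x3 intrinsics, pixels), "k1" (the pictures are not rectified: a ray, as slopes to the right and down, at radius r is drawn at 1 + k1 r^2 times it, then the intrinsics apply), "world_from_camera" (4x4, takes a point from camera to world coordinates); the wrist camera has in their place "tool_from_camera" (4x4, takes a point from camera to tool coordinates, whose origin is the TCP and whose axes are the flange's). Camera axes: x right, y down, z forward; pixel columns grow to the right and rows downward; lengths in m; the calibration is good to about 2 mm. A picture is of the moment at which its call begins: read the wrist's pose just before it. There is no depth.
- ctrl.close_job(): hands the job in, once; it reports no verdict.
The state is a dict: "time": time; "joint_positions": joint angles; "qd": joint speeds; "joint_torque": joint torques, N m; "position": TCP position; "tool_rot": TCP orientation; "ft_force": force on the tool from outside, world axes, zero at the start; "torque": the same for the moment, N m; "grip_width": opening from 0.0 (shut) to 1.0 (fully open).
Only numpy, scipy, OpenCV 4.12 (cv2) and the standard library are available. Lean on these libraries where they do the work, as an engineer would, in place of code of your own. Each camera call takes 0.05 s, during which the arm holds its last target. There are 200 camera calls.

TASK

The front panel of the furnace controller lies face up on the bench with its display module out. Take the module with the window and keypad from the slotted stand, lay it on its back on the bench and let go to change your hold, then fit it into the panel's rectangular recess with its keys towards the pilot lamp and press it fully home past the side catches, flush with the panel. Leave the other two modules standing in the stand.

Things in the scene. Friction and masses are not known exactly. Their poses are not given: they have to be found in the camera images.
- display_c (a point): Module to fit: black slab 46 x 76 x 18 mm, 90 g; on its face a grey-green window at one end, eight small white keys at the other. Point: its centre. z out of the face, y along the 76 mm length from window to keys, x towards its lower long edge. It starts standing on that edge in the stand (top edge 52 mm above the bench), face towards stand +x, the side away from the robot.
- blank_c (a point): A plain blanking plate, 46 x 76 mm and only 10 mm thick, same black plastic, standing in the stand like the display module (x down, z out of its face); to be left there. The point lies on its mid height and length, 9 mm behind its face.
- sockets_c (a point): A black module 46 x 76 x 18 mm like the display module, but with three round sockets, 15 mm wide, standing 8 mm out of its face; it stands in the stand the same way (x down, z out of its face) and is to be left there. Point at the centre of its slab.
- keys (a point): Point on the display module's face in the middle of its eight keys, 22 mm from the module's centre towards the key end.
- stand: Low wooden slotted stand, 46 x 264 x 22 mm, fixed; origin under its centre, y along its length. Three slots end to end, 86 mm apart along y, each 21 mm wide (x), floor 6 mm above the bench; each holds one module, centred, 30 mm of it standing above the 22 mm high rails. The bench between it, the panel and the robot is clear in the middle. Which module is in which slot varies.
- panel: Blue controller front panel, fixed, face up on its folded edges, face 42 mm above the bench; 116 mm along x, y from -145 to +125 mm. Origin on the bench under the recess centre, z up. White two-pole breaker 36 mm wide at y = -100 mm, 26 mm proud; round pilot lamp at y = +92 mm, 14 mm proud; between them a black frame with the recess.
- recess (a point): Centre of the recess mouth, level with the panel's face, axes as the panel's; right way round, the module's x, y, z lie along these. Recess 49 (x) by 79 (y) by 18 mm deep, solid floor, mouth bevelled 3 mm: 1.5 mm play. A sprung catch stands 3 mm out of each short wall; a module let go rests on them about 11 mm proud or tipped: press evenly with 5 to 15 N (if an end sticks high, press there).
There are look-alikes about, which are no part of the job. What is shaped like the part that bears display_c but turquoise is not meant.

How it is judged:
On the way:
1. the display module lies on its back on the bench, let go (height (world z) of display_c below 0.014 m and angle between display_c's own z axis and vertical below 0.15 rad and contact force between the fingers and display below 0.1 N), for 0.2 s.
At the end, for the whole second after the job is handed in: The display module sits in the recess face up, keys towards the pilot lamp, its face level with the panel within about 1.8 mm (centre 9 mm below the face), within 4 mm of the recess centre, tilted less than 0.06 rad, at rest and let go; the other two modules are still where they stood (z of display_c in the frame of recess between -0.012 and -0.0072 m and horizontal distance between display_c and recess below 0.004 m and angle between display_c's own z axis and vertical below 0.06 rad and y of keys in the frame of panel above 0.015 m and linear speed of display below 0.01 m/s and contact force between the fingers and display below 0.1 N); the robot touches nothing.
It fails at once if the blank module or the socket module is moved more than 30 mm (distance of any of blank_c, sockets_c from where it was at the start of the episode above 0.03 m).
It also fails if it takes over 67 s, if anything falls off the work surface, if the arm or the gripper's body presses on something with over 40 N, if the wrist force passes 120 N, or if a joint passes its speed limit or range.

## Working session

There is one attempt and no reset: what is moved stays moved. The work goes in short steps, Python scripts to look and compute and a tool call to move; the robot and the scene stay as the last step left them, time stands still between calls to the robot, and variables do not carry over. Pictures are saved under pics/ and viewed, about 8 in all and at most 12, crops included, and the job is handed in when it is done.

Besides the shell and the picture viewer there is one more tool, called after "Emit:" in YAML: its name, and indented under it one key for each argument. move_arm: Moves the arm, as the interface text tells. Shift numbers are shares of 0.03 m and turn numbers shares of 4 degrees, none past 1 either way. Its arguments: {"type":"object","properties":{"deltas":{"type":"array"},"grip_force":{"type":"number"}},"required":["deltas"]}

```bash
ls; mkdir -p pics
python3 - <<'E'
from bench import ctrl,cams
import cv2,pickle
s=ctrl.get_state();print(s, ctrl.tcp_to_tips)
for n in("scene","top"):
    d=cams.get_image(n);cv2.imwrite(f"pics/{n}0.png",d["image"][:,:,::-1]);pickle.dump(d,open(f"{n}0.pkl","wb"));print(n,d["K"],d["k1"],d["world_from_camera"])
E
```

```text
pics
{'time': 0.0, 'joint_positions': array([-1.21891258,  0.32185628, -0.07007824,  1.45169156,  0.02262934,
        1.37078208, -0.05689935]), 'qd': array([ 0.00181006, -0.00064   , -0.00033072,  0.00106253,  0.0007453 ,
        0.00030298, -0.00023641]), 'joint_torque': array([ 6.47969409e-04, -4.91300547e+01, -4.03643483e-01, -3.12522876e+01,
       -6.38059666e-02,  4.38025407e-02,  1.81812579e-04]), 'position': array([0.2152958 , 0.61276342, 0.2434315 ]), 'tool_rot': array([-5.27988257e-01, -3.09670247e+00,  3.04726760e-03]), 'ft_force': array([-0.31000902, -0.23961904, -0.30105408]), 'torque': array([-0.02290176, -0.00297801, -0.10428048]), 'grip_width': 1.0018448043639758} 0.022
scene [[508.65548316   0.         324.88342159]
 [  0.         508.65548316 237.05385098]
 [  0.           0.           1.        ]] 0.002828372824652147 [[-0.69670802  0.45689867 -0.55302943  1.04320652]
 [ 0.71726634  0.45580149 -0.52704269  0.49914286]
 [ 0.01126654 -0.76386426 -0.64527859  0.67629798]
 [ 0.          0.          0.          1.        ]]
top [[444.70911751   0.         313.01960017]
 [  0.         444.70911751 241.98858636]
 [  0.           0.           1.        ]] 0.003628199137346583 [[-0.00736456 -0.99742177  0.07138331  0.446665  ]
 [-0.99964923  0.00915947  0.02485002 -0.01466955]
 [-0.02543978 -0.07117526 -0.99713936  0.99169158]
 [ 0.          0.          0.          1.        ]]
```

View pics/top0.png

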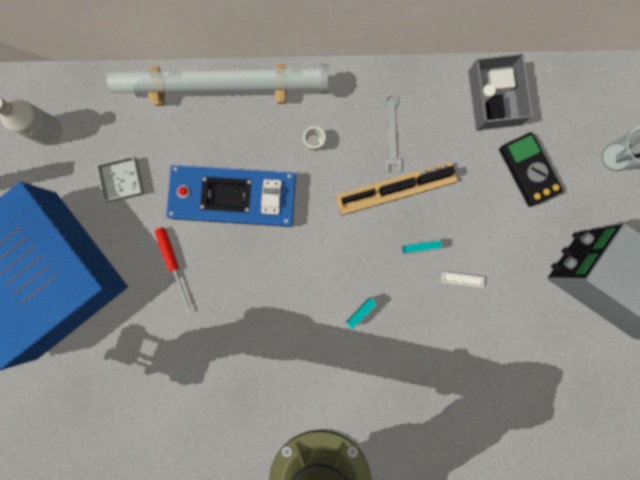

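View pics/scene0.png

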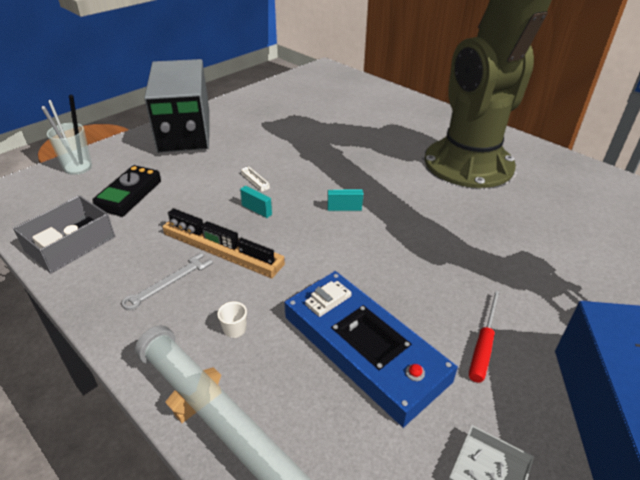

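Top view: the stand runs from about (340,205) to (458,172) and the panel is at (165–297, 165–227) with its lamp on the left (+y). Next I'll zoom in on the stand and panel.

```bash
cat > h.py <<'E'
import numpy as np,cv2
from scipy.spatial.transform import Rotation as R
def ray(d,uv,T=None):
    T=d["world_from_camera"] if T is None else T
    p=cv2.undistortPoints(np.array([[uv]],float),d["K"],np.array([d["k1"],0,0,0.]))[0,0]
    return T[:3,3],T[:3,:3]@np.array([p[0],p[1],1])
def onz(d,uv,z,T=None):
    o,r=ray(d,uv,T);return o+r*(z-o[2])/r[2]
def proj(d,P,T=None):
    T=d["world_from_camera"] if T is None else T
    Ti=np.linalg.inv(T);P=np.atleast_2d(P).astype(float)
    return cv2.projectPoints(P,cv2.Rodrigues(Ti[:3,:3])[0],Ti[:3,3],d["K"],np.array([d["k1"],0,0,0.]))[0][:,0]
def wristT(d,s):
    T=np.eye(4);T[:3,:3]=R.from_rotvec(s["tool_rot"]).as_matrix();T[:3,3]=s["position"];return T@d["tool_from_camera"]
E
python3 - <<'E'
from h import *
import pickle
a=pickle.load(open("scene0.pkl","rb"))["image"];b=pickle.load(open("top0.pkl","rb"))["image"]
z=lambda i,x,y,w,h,s:cv2.resize(i[y:y+h,x:x+w,::-1],(w*s,h*s),interpolation=cv2.INTER_CUBIC)
A=z(a,150,200,140,75,5);B=z(b,325,155,140,65,5)
cv2.imwrite("pics/stand.png",np.vstack([A,B[:270]]))
d=pickle.load(open("top0.pkl","rb"))
# blue panel & stand wood
hsv=cv2.cvtColor(b,cv2.COLOR_RGB2HSV)
def rect(m,z,nm):
    n,l,st,c=cv2.connectedComponentsWithStats(m.astype(np.uint8));i=1+np.argmax(st[1:,4])
    cn=cv2.convexHull(np.argwhere(l==i)[:,::-1].astype(np.int32))
    w=np.array([onz(d,p[0],z)[:2] for p in cn])
    (c,s,an)=cv2.minAreaRect((w*1000).astype(np.float32));print(nm,c,s,an)
m=np.zeros(b.shape[:2],bool);m[150:240,160:310]=1
rect(m&(hsv[...,0]>100)&(hsv[...,0]<125)&(hsv[...,1]>150),.042,"panel")
m[:]=0;m[155:225,325:470]=1
rect(m&(hsv[...,0]>8)&(hsv[...,0]<28)&(hsv[...,1]>90)&(hsv[...,2]>100),.022,"stand")
E
```

```text
panel (617.9837036132812, 186.62496948242188) (270.2893981933594, 113.8114013671875) 85.67825317382812
stand (633.1522216796875, -173.24520874023438) (45.561180114746094, 264.55657958984375) 15.445075035095215
```

View pics/stand.png

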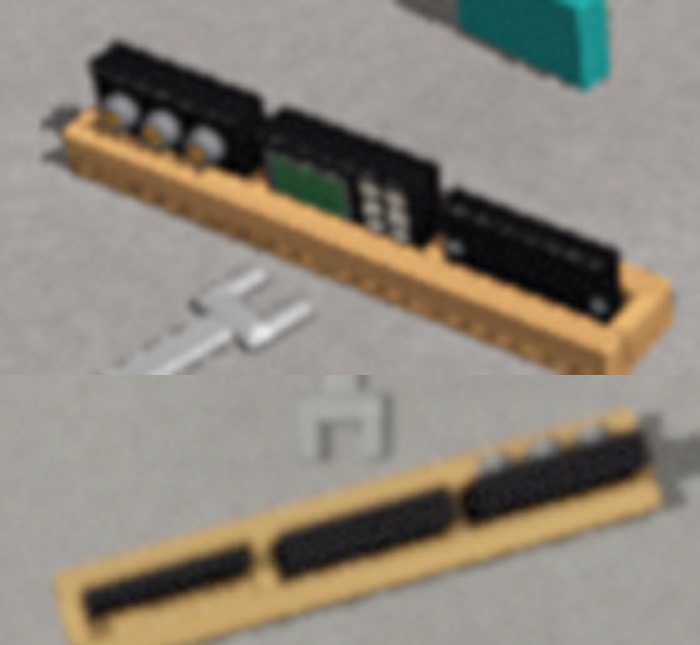

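Display module in the middle slot (window right of stand −y, keys towards +y), sockets at −y, blank at +y. Moving over the stand: first turn, then shift.

Emit:
move_arm:
  deltas:
    - {"linear": [0,0,0],"turn": [0,0,1],"claw": 0}
    - {"linear": [0,0,0],"turn": [0,0,1],"claw": 0}
    - {"linear": [0,0,0],"turn": [0,0,1],"claw": 0}
    - {"linear": [0,0,0],"turn": [0,0,1],"claw": 0}
    - {"linear": [0,0,0],"turn": [0,0,1],"claw": 0}
    - {"linear": [0,0,0],"turn": [0,0,1],"claw": 0}
    - {"linear": [0,0,0],"turn": [0,0,1],"claw": 0}
    - {"linear": [0,0,0],"turn": [0,0,1],"claw": 0}
    - {"linear": [0,0,0],"turn": [0,0,1],"claw": 0}
    - {"linear": [0,0,0],"turn": [0,0,1],"claw": 0}
    - {"linear": [0,0,0],"turn": [0,0,1],"claw": 0}
    - {"linear": [0,0,0],"turn": [0,0,1],"claw": 0}
    - {"linear": [0,0,0],"turn": [0,0,1],"claw": 0}
    - {"linear": [0,0,0],"turn": [0,0,0.82],"claw": 0}

```text
time: 1.27
position: [0.2153, 0.613, 0.2439]
tool_rot: [1.908, 2.495, -0.002]
ft_force: [0.5, 0.2, 0.4]
grip_width: 0.998
```

Emit:
move_arm:
  deltas:
    - {"linear": [-1,0.22,0],"turn": [0,0,0],"claw": 0}
    - {"linear": [-1,0.22,0],"turn": [0,0,0],"claw": 0}
    - {"linear": [-1,0.22,0],"turn": [0,0,0],"claw": 0}
    - {"linear": [-1,0.22,0],"turn": [0,0,0],"claw": 0}
    - {"linear": [-1,0.22,0],"turn": [0,0,0],"claw": 0}
    - {"linear": [-1,0.22,0],"turn": [0,0,0],"claw": 0}
    - {"linear": [-1,0.22,0],"turn": [0,0,0],"claw": 0}
    - {"linear": [-1,0.22,0],"turn": [0,0,0],"claw": 0}
    - {"linear": [-1,0.22,0],"turn": [0,0,0],"claw": 0}
    - {"linear": [-1,0.22,0],"turn": [0,0,0],"claw": 0}
    - {"linear": [-1,0.22,0],"turn": [0,0,0],"claw": 0}
    - {"linear": [-1,0.22,0],"turn": [0,0,0],"claw": 0}
    - {"linear": [-1,0.22,0],"turn": [0,0,0],"claw": 0}
    - {"linear": [-1,0.22,0],"turn": [0,0,0],"claw": 0}
    - {"linear": [-1,0.22,0],"turn": [0,0,0],"claw": 0}
    - {"linear": [-1,0.22,0],"turn": [0,0,0],"claw": 0}
    - {"linear": [-1,0.22,0],"turn": [0,0,0],"claw": 0}
    - {"linear": [-1,0.22,0],"turn": [0,0,0],"claw": 0}
    - {"linear": [-1,0.22,0],"turn": [0,0,0],"claw": 0}
    - {"linear": [-1,0.22,0],"turn": [0,0,0],"claw": 0}

```text
time: 2.93
position: [0.5019, 0.0682, 0.2444]
tool_rot: [-1.904, -2.498, -0.0]
ft_force: [-0.2, -0.0, -0.2]
grip_width: 1.0
```

Emit:
move_arm:
  deltas:
    - {"linear": [-1,0.22,0],"turn": [0,0,0],"claw": 0}
    - {"linear": [-1,0.22,0],"turn": [0,0,0],"claw": 0}
    - {"linear": [-1,0.22,0],"turn": [0,0,0],"claw": 0}
    - {"linear": [-1,0.22,0],"turn": [0,0,0],"claw": 0}
    - {"linear": [-1,0.22,0],"turn": [0,0,0],"claw": 0}
    - {"linear": [-1,0.22,0],"turn": [0,0,0],"claw": 0}
    - {"linear": [-1,0.22,0],"turn": [0,0,0],"claw": 0}
    - {"linear": [-1,0.22,0],"turn": [0,0,0],"claw": 0}
    - {"linear": [-1,0.22,0],"turn": [0,0,0],"claw": 0}
    - {"linear": [0,0,0],"turn": [0,0,0],"claw": 0}
    - {"linear": [0,0,0],"turn": [0,0,0],"claw": 0}
    - {"linear": [0,0,0],"turn": [0,0,0],"claw": 0}

```text
time: 3.93
position: [0.6302, -0.1742, 0.2439]
tool_rot: [-1.904, -2.497, 0.0]
ft_force: [0.0, -0.1, 0.1]
grip_width: 0.999
```

```bash
cat > look.py <<'E'
from h import *
from bench import ctrl,cams
import pickle,sys
n=sys.argv[1]
s=ctrl.get_state();d=cams.get_image("wrist");T=wristT(d,s)
pickle.dump((d,s,T),open(n+".pkl","wb"));cv2.imwrite(f"pics/{n}.png",d["image"][:,:,::-1])
Rm=R.from_rotvec(s["tool_rot"]).as_matrix()
print("t",s["time"],"p",s["position"].round(4),"yaw_y",np.degrees(np.arctan2(Rm[1,1],Rm[0,1])).round(2),"z",Rm[:,2].round(3),"F",s["ft_force"].round(2),"g",s["grip_width"])
print("cam at",T[:3,3].round(3),"fwd",T[:3,2].round(3))
E
python3 look.py w1
```

```text
t 3.9333 p [ 0.6302 -0.1742  0.2439] yaw_y 15.37 z [-0.001  0.001 -1.   ] F [ 0.01 -0.13  0.1 ] g 0.9994427311759287
cam at [ 0.607 -0.093  0.385] fwd [ 0.079 -0.295 -0.952]
```

View pics/w1.png

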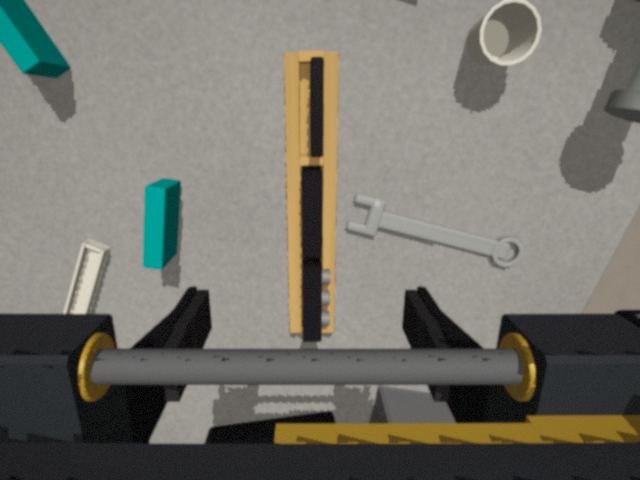

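Wrist view: the stand is vertical in the image, the display module's top edge spans (302–322, 167–262), and the blank and sockets are above and below it.

Run:
```python
from h import *
import pickle
d,s,T=pickle.load(open("w1.pkl","rb"))
g=cv2.cvtColor(d["image"],cv2.COLOR_RGB2GRAY).astype(int)
for r in (180,200,220,240): print(r,g[r,280:345].tolist())
print(g[150:275,312].tolist())
Rm=R.from_rotvec(s["tool_rot"]).as_matrix()
for uv in [(302,167),(322,167),(302,258),(322,258),(312,213)]:
    P=onz(d,uv,.052,T);print(uv,P.round(4),(Rm.T@(P-s["position"])).round(4))
for uv in [(288,54),(337,54)]: print(onz(d,uv,.022,T).round(4))
```

```text
180 [154, 154, 157, 160, 159, 155, 153, 161, 166, 167, 164, 165, 165, 166, 164, 165, 165, 163, 164, 153, 121, 73, 43, 28, 26, 35, 30, 34, 28, 30, 27, 33, 38, 31, 36, 32, 30, 31, 34, 33, 29, 45, 81, 123, 156, 166, 165, 165, 164, 166, 165, 166, 166, 163, 163, 164, 164, 158, 154, 155, 153, 150, 150, 149, 149]
200 [151, 153, 156, 158, 156, 154, 151, 156, 165, 167, 167, 167, 167, 167, 169, 166, 166, 162, 157, 135, 99, 72, 41, 34, 30, 29, 35, 30, 38, 27, 25, 25, 29, 28, 34, 31, 33, 33, 33, 26, 31, 51, 88, 135, 160, 165, 167, 167, 167, 167, 167, 166, 166, 164, 162, 160, 153, 151, 155, 158, 158, 155, 153, 155, 156]
220 [151, 151, 155, 152, 153, 150, 148, 152, 164, 170, 170, 169, 168, 169, 167, 166, 163, 162, 159, 147, 119, 84, 58, 40, 29, 31, 27, 27, 24, 27, 27, 30, 25, 33, 32, 36, 33, 28, 34, 35, 36, 58, 110, 151, 165, 168, 171, 169, 168, 167, 168, 167, 165, 163, 161, 152, 144, 148, 155, 153, 155, 154, 153, 150, 151]
240 [149, 152, 151, 150, 152, 147, 138, 142, 156, 169, 169, 171, 169, 170, 169, 166, 165, 162, 164, 150, 131, 96, 56, 34, 28, 26, 29, 27, 26, 21, 27, 34, 34, 35, 33, 29, 22, 32
[... 300 characters left out ...]
32, 34, 33, 30, 34, 33, 33, 29, 33, 28, 29, 35, 32, 38, 32, 39, 34, 36, 29, 34, 30, 26, 33, 32, 30, 30, 29, 30, 32, 30, 25, 28, 27, 25, 37, 29, 32, 29, 22, 28, 27, 31, 24, 29, 25, 31, 27, 33, 30, 27, 34, 30, 29, 32, 36, 29, 32, 29, 28, 30, 23, 32, 35, 34, 30, 32, 21, 24, 15, 15, 18, 21, 20, 22, 20, 25, 26, 29, 34, 33, 31, 31, 32, 37, 35]
(302, 167) [ 0.6147 -0.1357  0.052 ] [ 0.041  -0.0046  0.1919]
(322, 167) [ 0.6307 -0.1313  0.052 ] [0.041  0.012  0.1919]
(302, 258) [ 0.6356 -0.2129  0.052 ] [-0.039  -0.0049  0.1918]
(322, 258) [ 0.6527 -0.2083  0.052 ] [-0.039   0.0129  0.1918]
(312, 213) [ 0.6332 -0.1711  0.052 ] [0.002  0.0038 0.1918]
[ 0.5799 -0.0527  0.022 ]
[ 0.6191 -0.042   0.022 ]
```

Emit:
move_arm:
  deltas:
    - {"linear": [0.03,0.13,0.9],"turn": [0,0,0],"claw": 0}
    - {"linear": [0,0,0.9],"turn": [0,0,0],"claw": 0}
    - {"linear": [0,0,0.9],"turn": [0,0,0],"claw": 0}
    - {"linear": [0,0,0.9],"turn": [0,0,0],"claw": 0}
    - {"linear": [0,0,0.9],"turn": [0,0,0],"claw": 0}
    - {"linear": [0,0,0.9],"turn": [0,0,0],"claw": 0}
    - {"linear": [0,0,0.6],"turn": [0,0,0],"claw": 0}
    - {"linear": [0,0,0.53],"turn": [0,0,0],"claw": 0}
    - {"linear": [0,0,0],"turn": [0,0,0],"claw": 0}
    - {"linear": [0,0,0],"turn": [0,0,0],"claw": 0}

```text
time: 4.82
position: [0.6337, -0.171, 0.0484]
tool_rot: [-1.901, -2.499, -0.0]
ft_force: [1.2, -0.4, 0.3]
grip_width: 1.0
```

Emit:
move_arm:
  deltas:
    - {"linear": [0,0,0],"turn": [0,0,0],"claw": 0.5}
    - {"linear": [0,0,0],"turn": [0,0,0],"claw": 0.7}
    - {"linear": [0,0,0],"turn": [0,0,0],"claw": 1}
    - {"linear": [0,0,0],"turn": [0,0,0],"claw": 1}
    - {"linear": [0,0,0],"turn": [0,0,0],"claw": 1}
    - {"linear": [0,0,0],"turn": [0,0,0],"claw": 1}
    - {"linear": [0,0,0],"turn": [0,0,0],"claw": 1}
    - {"linear": [0,0,0],"turn": [0,0,0],"claw": 1}
    - {"linear": [0,0,0],"turn": [0,0,0],"claw": 1}
    - {"linear": [0,0,0],"turn": [0,0,0],"claw": 1}
    - {"linear": [0,0,0],"turn": [0,0,0],"claw": 1}
    - {"linear": [0,0,0],"turn": [0,0,0],"claw": 1}
  grip_force: 20

```text
time: 5.82
position: [0.6341, -0.1729, 0.0486]
tool_rot: [-1.904, -2.498, -0.0]
ft_force: [-0.3, -0.0, 0.3]
grip_width: 0.21
```

Emit:
move_arm:
  deltas:
    - {"linear": [0,0,-0.5],"turn": [0,0,0],"claw": 1}
    - {"linear": [0,0,-0.8],"turn": [0,0,0],"claw": 1}
    - {"linear": [0,0,-0.9],"turn": [0,0,0],"claw": 1}
    - {"linear": [0,0,-0.8],"turn": [0,0,0],"claw": 1}
    - {"linear": [0,0,0],"turn": [0,0,0.98],"claw": 1}
    - {"linear": [0,0,0],"turn": [0,0,0.98],"claw": 1}
    - {"linear": [0,0,0],"turn": [0,0,0.98],"claw": 1}
    - {"linear": [0,0,0],"turn": [0,0,0.98],"claw": 1}
    - {"linear": [0,0,0],"turn": [0,0,0.98],"claw": 1}
    - {"linear": [0.84,-0.54,0],"turn": [0,0,0],"claw": 1}
    - {"linear": [0.84,-0.54,0],"turn": [0,0,0],"claw": 1}
    - {"linear": [0.84,-0.54,0],"turn": [0,0,0],"claw": 1}
    - {"linear": [0.84,-0.54,0],"turn": [0,0,0],"claw": 1}
    - {"linear": [0.84,-0.54,0],"turn": [0,0,0],"claw": 1}
    - {"linear": [0.84,-0.54,0],"turn": [0,0,0],"claw": 1}
    - {"linear": [0.84,-0.54,0],"turn": [0,0,0],"claw": 1}
    - {"linear": [0.84,-0.54,0],"turn": [0,0,0],"claw": 1}
    - {"linear": [0,0,0],"turn": [0,0,0],"claw": 1}
    - {"linear": [0,0,0],"turn": [0,0,0],"claw": 1}

```text
time: 7.4
position: [0.5193, 0.0396, 0.1396]
tool_rot: [-2.297, -2.142, -0.003]
ft_force: [0.8, -0.9, 0.3]
grip_width: 0.205
```

```bash
python3 look.py w2
```

```text
t 7.4 p [0.5193 0.0396 0.1396] yaw_y -4.01 z [ 0.001  0.002 -1.   ] F [ 0.79 -0.89  0.27] g 0.2049565184980843
cam at [0.524 0.124 0.28 ] fwd [-0.021 -0.304 -0.952]
```

View pics/w2.png

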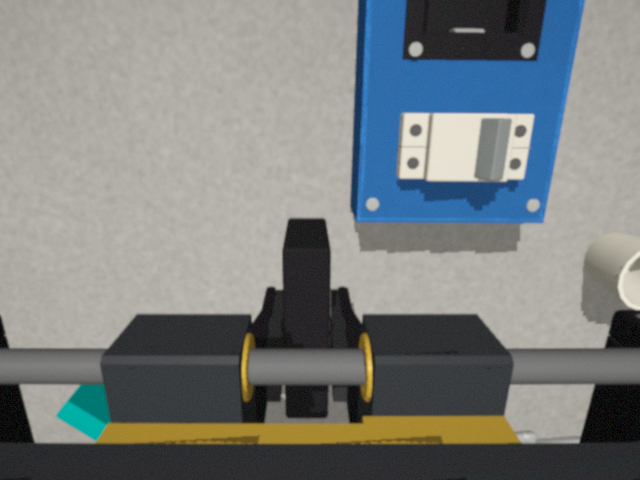

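Module held upright and square. The panel corner is close on the +x side, so I shift away before setting it down.

Emit:
move_arm:
  deltas:
    - {"linear": [-0.4,-0.6,0],"turn": [0,0,0],"claw": 1}
    - {"linear": [-0.3,-0.6,0],"turn": [0,0,0],"claw": 1}
    - {"linear": [0,0,0.8],"turn": [0,0,0],"claw": 1}
    - {"linear": [0,0,0.8],"turn": [0,0,0],"claw": 1}
    - {"linear": [0,0,0.8],"turn": [0,0,0],"claw": 1}
    - {"linear": [0,0,0.5],"turn": [0,0,0],"claw": 1}
    - {"linear": [0,0,0.26],"turn": [0,0,0],"claw": 1}
    - {"linear": [0,0,0],"turn": [0,0,0],"claw": 1}
    - {"linear": [0,0,0],"turn": [0,0,0],"claw": 1}
    - {"linear": [0,0,0.03],"turn": [0,0,0],"claw": 1}
    - {"linear": [0,0,0.02],"turn": [0,0,0],"claw": 1}
    - {"linear": [0,0,0],"turn": [0,0,0],"claw": 1}
    - {"linear": [0,0,0],"turn": [0,0,0],"claw": 1}

```text
time: 8.53
position: [0.4825, 0.0195, 0.0428]
tool_rot: [2.302, 2.138, 0.001]
ft_force: [0.4, -0.8, -0.2]
grip_width: 0.205
```

Emit:
move_arm:
  deltas:
    - {"linear": [0,0,0],"turn": [0,0,0],"claw": 0.7}
    - {"linear": [0,0,0],"turn": [0,0,0],"claw": 0.5}
    - {"linear": [0,0,0],"turn": [0,0,0],"claw": 0}
    - {"linear": [0,0,0],"turn": [0,0,0],"claw": 0}
    - {"linear": [0,0,0],"turn": [0,0,0],"claw": 0}
    - {"linear": [0,0,0],"turn": [0,0,0],"claw": 0}
    - {"linear": [0,0,0],"turn": [0,0,0],"claw": 0}
    - {"linear": [0,0,0],"turn": [0,0,0],"claw": 0}
    - {"linear": [0,0,0],"turn": [0,0,0],"claw": 0}
    - {"linear": [0,0,0],"turn": [0,0,0],"claw": 0}
    - {"linear": [0,0,-0.2],"turn": [0,0,0],"claw": 0}
    - {"linear": [0,0,-0.3],"turn": [0,0,0],"claw": 0}

```text
time: 9.53
position: [0.4815, 0.0191, 0.0573]
tool_rot: [-2.302, -2.137, 0.003]
ft_force: [-0.5, -0.5, 0.0]
grip_width: 0.979
```

Emit:
move_arm:
  deltas:
    - {"linear": [0,-0.3,0],"turn": [0,0,0],"claw": 0}
    - {"linear": [0,-0.3,0],"turn": [0,0,0],"claw": 0}
    - {"linear": [0,-0.3,0],"turn": [0,0,0],"claw": 0}
    - {"linear": [0,-0.15,0],"turn": [0,0,0],"claw": 0}
    - {"linear": [0,-0.15,0],"turn": [0,0,0],"claw": 0}
    - {"linear": [0,-0.15,0],"turn": [0,0,0],"claw": 0}
    - {"linear": [0,-0.15,0],"turn": [0,0,0],"claw": 0}
    - {"linear": [0,-0.15,0],"turn": [0,0,0],"claw": 0}
    - {"linear": [0,-0.15,0],"turn": [0,0,0],"claw": 0}
    - {"linear": [0,-0.1,0],"turn": [0,0,0],"claw": 0}
    - {"linear": [0,0,0],"turn": [0,0,0],"claw": 0}
    - {"linear": [0,0,0],"turn": [0,0,0],"claw": 0}
    - {"linear": [0,0,0],"turn": [0,0,0],"claw": 0}
    - {"linear": [0,0,0],"turn": [0,0,0],"claw": 0}
    - {"linear": [0,0,0],"turn": [0,0,0],"claw": 0}

```text
time: 10.78
position: [0.4256, 0.0235, 0.0574]
tool_rot: [2.302, 2.137, 0.0]
ft_force: [0.2, -0.2, 0.7]
grip_width: 1.003
```

```bash
python3 look.py w3
```

```text
t 10.7833 p [0.4256 0.0235 0.0574] yaw_y -4.25 z [ 0. -0. -1.] F [ 0.17 -0.18  0.66] g 1.0031234876088706
cam at [0.431 0.108 0.198] fwd [-0.023 -0.306 -0.952]
```

View pics/w3.png

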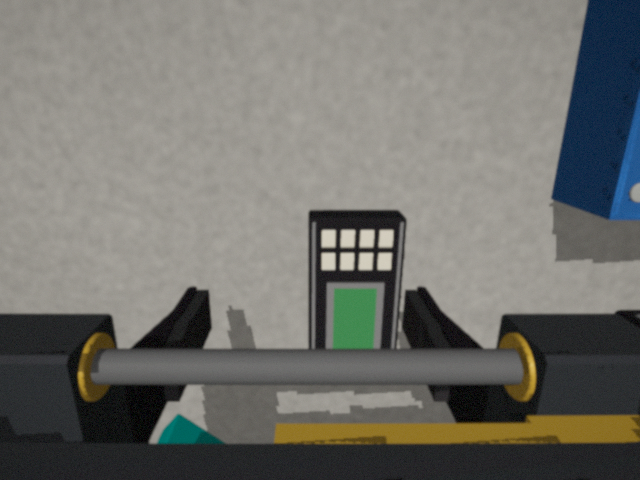

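The module lies on its back, keys towards +y (key block centre at about (357,250), near edge at about (311–405,213)).

Run:
```python
from h import *
import pickle
d,s,T=pickle.load(open("w3.pkl","rb"))
im=d["image"];m=((im[200:275,312:402].min(2))>150).astype(np.uint8)
n,l,st,c=cv2.connectedComponentsWithStats(m)
k=[(c[i]+[312,200]) for i in range(1,n) if st[i,4]>60];print(len(k))
Rm=R.from_rotvec(s["tool_rot"]).as_matrix()
w=np.array([Rm.T@(onz(d,p,.0185,T)-s["position"]) for p in k]);print(w.round(4).tolist(),w.mean(0))
top=w[w[:,0]>w[:,0].mean()];f=np.polyfit(top[:,1],top[:,0],1);print("slope deg",np.degrees(np.arctan(f[0])))
g=cv2.cvtColor(im,cv2.COLOR_RGB2GRAY).astype(int)
for r in (225,250,275,300,325): print(r,g[r,300:325].tolist(),g[r,385:412].tolist())
for uv in [(311,213),(405,213),(311,250),(401,250),(310,325),(398,325)]:print(uv,(Rm.T@(onz(d,uv,.018,T)-s["position"])).round(4))
```

```text
9
[[0.0447, 0.0155, 0.0389], [0.0278, 0.0094, 0.0389], [0.0277, 0.0184, 0.0389], [0.0278, 0.0275, 0.0389], [0.0277, 0.0365, 0.0389], [0.0162, 0.0096, 0.0389], [0.0163, 0.0186, 0.0389], [0.0162, 0.0275, 0.0389], [0.0162, 0.0365, 0.0389]] [0.02449745 0.02216999 0.03889245]
slope deg -12.502084275885922
225 [158, 157, 155, 156, 154, 153, 152, 138, 105, 60, 40, 56, 96, 118, 118, 92, 57, 38, 32, 30, 31, 29, 31, 31, 34] [36, 35, 37, 26, 25, 28, 34, 28, 32, 24, 28, 29, 32, 34, 58, 96, 118, 116, 96, 62, 71, 115, 146, 157, 158, 160, 161]
250 [153, 151, 153, 154, 154, 153, 153, 140, 106, 63, 39, 69, 102, 119, 116, 92, 58, 38, 31, 26, 27, 29, 28, 32, 36] [33, 32, 30, 30, 30, 31, 28, 25, 29, 31, 33, 37, 60, 89, 115, 120, 104, 69, 63, 111, 145, 158, 161, 163, 158, 160, 161]
275 [154, 152, 154, 153, 152, 154, 152, 137, 106, 61, 42, 69, 104, 119, 114, 84, 47, 34, 31, 36, 31, 30, 35, 29, 28] [32, 31, 28, 28, 32, 30, 30, 33, 28, 33, 51, 85, 113, 121, 105, 70, 66, 111, 147, 161, 162, 159, 160, 160, 159, 162, 156]
300 [156, 152, 154, 155, 155, 155, 155, 142, 108, 61, 47, 79, 113, 121, 113, 80, 43, 32, 27, 28, 30, 31, 30, 34, 34] [31, 29, 33, 30, 34, 25, 33, 30, 45, 84, 114, 119, 109, 76, 74, 116, 149, 155, 139, 98, 50, 20, 22, 17, 19, 24, 29]
325 [159, 159, 159, 159, 159, 157, 156, 144, 108, 66, 49, 77, 113, 123, 109, 79, 36, 32, 27, 24, 27, 30, 31, 34, 38] [30, 31, 27, 26, 29, 36, 42, 78, 111, 122, 109, 77, 69, 112, 141, 141, 111, 65, 26, 25, 24, 19, 25, 20, 23, 25, 26]
(311, 213) [0.0397 0.0013 0.0394]
(405, 213) [0.0397 0.0449 0.0394]
(311, 250) [0.0216 0.0014 0.0394]
(401, 250) [0.0216 0.0443 0.0394]
(310, 325) [-0.0187  0.001   0.0394]
(398, 325) [-0.0188  0.0457  0.0394]
```

Emit:
move_arm:
  deltas:
    - {"linear": [0,0.4,0],"turn": [0,0,0],"claw": 0}
    - {"linear": [0,0.37,0],"turn": [0,0,0],"claw": 0}
    - {"linear": [0,0,0.4],"turn": [0,0,0],"claw": 0}
    - {"linear": [0,0,0.4],"turn": [0,0,0],"claw": 0}
    - {"linear": [0,0,0],"turn": [0,0,0],"claw": 0}
    - {"linear": [0,0,0],"turn": [0,0,0],"claw": 0.3}
    - {"linear": [0,0,0],"turn": [0,0,0],"claw": 1}
    - {"linear": [0,0,0],"turn": [0,0,0],"claw": 1}
    - {"linear": [0,0,0],"turn": [0,0,0],"claw": 1}
    - {"linear": [0,0,0],"turn": [0,0,0],"claw": 1}
    - {"linear": [0,0,0],"turn": [0,0,0],"claw": 1}
    - {"linear": [0,0,0],"turn": [0,0,0],"claw": 1}
    - {"linear": [0,0,0],"turn": [0,0,0],"claw": 1}
  grip_force: 20

```text
time: 11.92
position: [0.4486, 0.0219, 0.0336]
tool_rot: [2.302, 2.138, 0.001]
ft_force: [-0.2, -0.0, 1.3]
grip_width: 0.524
```

Emit:
move_arm:
  deltas:
    - {"linear": [0,0,-0.5],"turn": [0,0,0],"claw": 1}
    - {"linear": [0,0,-0.8],"turn": [0,0,0],"claw": 1}
    - {"linear": [0,0,-0.9],"turn": [0,0,0],"claw": 1}
    - {"linear": [0,0,-0.9],"turn": [0,0,0],"claw": 1}
    - {"linear": [0,0,-0.8],"turn": [0,0,0],"claw": 1}
    - {"linear": [0.4,0.7,0],"turn": [0,0,0],"claw": 1}
    - {"linear": [0.4,0.7,0],"turn": [0,0,0],"claw": 1}
    - {"linear": [0.4,0.7,0],"turn": [0,0,0],"claw": 1}
    - {"linear": [0.4,0.7,0],"turn": [0,0,0],"claw": 1}
    - {"linear": [0.4,0.7,0],"turn": [0,0,0],"claw": 1}
    - {"linear": [0.4,0.7,0],"turn": [0,0,0],"claw": 1}
    - {"linear": [0.4,0.7,0],"turn": [0,0,0],"claw": 1}
    - {"linear": [0.2,0.4,0],"turn": [0,0,0],"claw": 1}
    - {"linear": [0,0,0],"turn": [0,0,0],"claw": 1}
    - {"linear": [0,0,0],"turn": [0,0,0],"claw": 1}
    - {"linear": [0,0,0],"turn": [0,0,0],"claw": 1}

```text
time: 13.25
position: [0.6128, 0.099, 0.1499]
tool_rot: [-2.303, -2.137, 0.002]
ft_force: [0.3, -0.3, -1.3]
grip_width: 0.524
```

```bash
python3 look.py w4
```

```text
t 13.25 p [0.6128 0.099  0.1499] yaw_y -4.28 z [-0.001 -0.001 -1.   ] F [ 0.25 -0.28 -1.27] g 0.5244273394762579
cam at [0.619 0.183 0.29 ] fwd [-0.025 -0.307 -0.952]
```

View pics/w4.png

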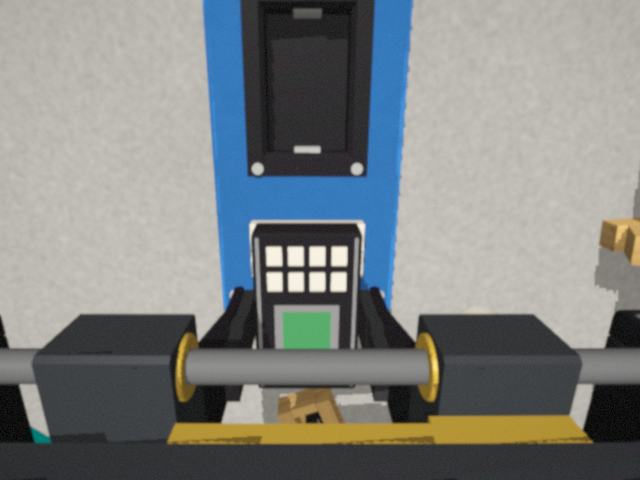

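The module is held square (keys at (307,268)); the recess is at about (262–352, 5–152), with catches at (307,13) and (307,150). Zooming in for its edges.

Run:
```python
from h import *
import pickle
d,s,T=pickle.load(open("w4.pkl","rb"))
im=d["image"];c=im[0:185,230:390,::-1]
c=np.clip(c.astype(float)*1.8,0,255).astype(np.uint8)
c=cv2.resize(c,(640,740)[::1],interpolation=cv2.INTER_CUBIC)[:600]
Z=im[0:185,230:390,::-1];cv2.imwrite("pics/rec.png",cv2.resize(np.clip(Z*1.9,0,255).astype(np.uint8),None,fx=3.2,fy=3.2,interpolation=cv2.INTER_CUBIC))
Rm=R.from_rotvec(s["tool_rot"]).as_matrix()
m=((im[240:296,260:352].min(2))>150).astype(np.uint8)
n,l,st,cc=cv2.connectedComponentsWithStats(m)
zf=s["position"][2]-.033+.0185
k=np.array([Rm.T@(onz(d,cc[i]+[260,240],zf,T)-s["position"]) for i in range(1,n) if st[i,4]>60]);print(len(k),k[:,:2].round(4).tolist(),k.mean(0))
for uv in [(257,168),(356,168)]:print("screw",uv,(Rm.T@(onz(d,uv,.044,T)-s["position"])).round(4))
```

```text
8 [[0.0277, -0.0143], [0.0278, -0.0053], [0.0277, 0.0036], [0.0278, 0.0126], [0.0163, -0.0143], [0.0163, -0.0054], [0.0163, 0.0036], [0.0163, 0.0126]] [ 0.0220246  -0.00086187  0.01448533]
screw (257, 168) [ 0.0515 -0.0311  0.1059]
screw (356, 168) [0.0515 0.0296 0.1059]
```

View pics/rec.png

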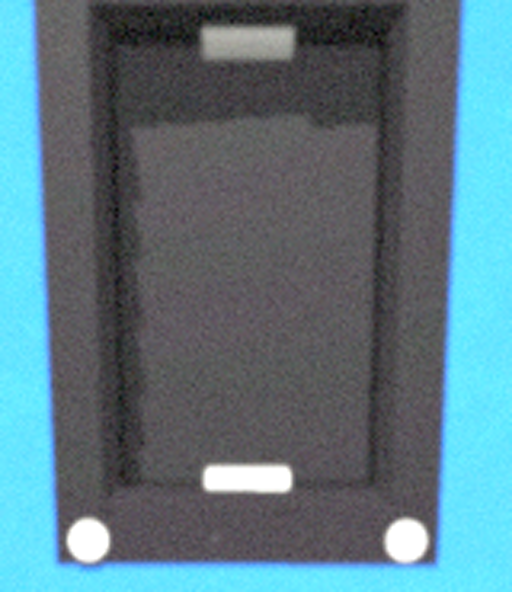

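Emit:
move_arm:
  deltas:
    - {"linear": [-0.7,0,0],"turn": [0,0,0],"claw": 1}
    - {"linear": [-0.5,0,0],"turn": [0,0,0],"claw": 1}
    - {"linear": [0,0,0],"turn": [0,0,0],"claw": 1}
    - {"linear": [0,0,0],"turn": [0,0,0],"claw": 1}

```text
time: 13.63
position: [0.6106, 0.062, 0.1509]
tool_rot: [-2.306, -2.133, -0.001]
ft_force: [-0.1, 1.2, -0.4]
grip_width: 0.522
```

```bash
python3 look.py w5
python3 - <<'E'
from h import *
import pickle
d,s,T=pickle.load(open("w5.pkl","rb"))
im=d["image"];Rm=R.from_rotvec(s["tool_rot"]).as_matrix()
m=((im[0:240,225:400].min(2))>130).astype(np.uint8)
n,l,st,cc=cv2.connectedComponentsWithStats(m)
for i in range(1,n):
    if st[i,4]>25:
        p=cc[i]+[225,0];print(p.round(1),st[i].tolist(),(Rm.T@(onz(d,p,.043,T)-s["position"]))[:2].round(4))
b=(im[...,2].astype(int)-im[...,0]>60)
for r in (40,80,120,160,190):
    x=np.flatnonzero(~b[r,215:400]&(im[r,215:400].max(1)<90))+215
    print(r,[(Rm.T@(onz(d,(q,r),.043,T)-s["position"]))[1].round(4) for q in (x.min()-.5,x.max()+.5)])
cv2.imwrite("pics/rec5.png",cv2.resize(np.clip(im[0:230,215:405,::-1]*1.9,0,255).astype(np.uint8),None,fx=2.6,fy=2.6))
E
```

```text
t 13.6333 p [0.6106 0.062  0.1509] yaw_y -4.45 z [ 0.     0.001 -1.   ] F [-0.13  1.24 -0.44] g 0.522447156221885
cam at [0.616 0.146 0.292] fwd [-0.024 -0.305 -0.952]
[305.2  86.3] [67, 84, 27, 5, 119] [ 0.0985 -0.0015]
[253.2 105.1] [23, 99, 12, 13, 122] [ 0.0881 -0.0322]
[356.7 105. ] [126, 99, 12, 13, 125] [0.0881 0.0289]
[397.6 210.4] [169, 159, 6, 81, 246] [0.0244 0.0574]
[304.5 191.3] [20, 161, 121, 62, 6671] [ 0.0367 -0.002 ]
40 [np.float64(-0.0379), np.float64(0.0348)]
80 [np.float64(-0.0378), np.float64(0.0346)]Traceback (most recent call last):
  File "<stdin>", line 13, in <module>
    return umr_minimum(a, axis, None, out, keepdims, initial, where)
ValueError: zero-size array to reduction operation minimum which has no identity
```

Wrong way — the recess went out the top of the image; forward instead.

Emit:
move_arm:
  deltas:
    - {"linear": [0.8,0,0],"turn": [0,0,0],"claw": 1}
    - {"linear": [0.8,0,0],"turn": [0,0,0],"claw": 1}
    - {"linear": [0.4,0,0],"turn": [0,0,0],"claw": 1}
    - {"linear": [0,0,0],"turn": [0,0,0],"claw": 1}
    - {"linear": [0,0,0],"turn": [0,0,0],"claw": 1}
    - {"linear": [0,0,0],"turn": [0,0,0],"claw": 1}

```text
time: 14.18
position: [0.6154, 0.1223, 0.1504]
tool_rot: [2.302, 2.136, -0.001]
ft_force: [-0.5, -1.4, 0.2]
grip_width: 0.522
```

```bash
python3 look.py w5
python3 - <<'E'
from h import *
import pickle
d,s,T=pickle.load(open("w5.pkl","rb"))
im=d["image"];Rm=R.from_rotvec(s["tool_rot"]).as_matrix()
cv2.imwrite("pics/rec5.png",cv2.resize(np.clip(im[0:230,215:405,::-1]*1.9,0,255).astype(np.uint8),None,fx=2.6,fy=2.6))
m=((im[0:240,225:400].min(2))>130).astype(np.uint8)
n,l,st,cc=cv2.connectedComponentsWithStats(m)
for i in range(1,n):
    if st[i,4]>25:
        p=cc[i]+[225,0];print(p.round(1),st[i].tolist(),(Rm.T@(onz(d,p,.043,T)-s["position"]))[:2].round(4))
b=(im[...,2].astype(int)-im[...,0]>60)
for r in (50,80,120,160,190):
    x=np.flatnonzero(~b[r,215:400]&(im[r,215:400].max(1)<90))+215
    if len(x):print(r,[(Rm.T@(onz(d,(q,r),.043,T)-s["position"]))[1].round(4) for q in (x.min()-.5,x.max()+.5)])
E
```

```text
t 14.1833 p [0.6154 0.1223 0.1504] yaw_y -4.29 z [-0.    -0.001 -1.   ] F [-0.53 -1.44  0.24] g 0.5223690935135272
cam at [0.621 0.207 0.291] fwd [-0.023 -0.307 -0.951]
[250.6  34. ] [19, 27, 14, 15, 161] [ 0.1259 -0.032 ]
[359.8  34.2] [128, 27, 14, 15, 156] [0.1258 0.0291]
[397.4 211.9] [169, 162, 6, 78, 256] [0.0235 0.0572]
[305.3 186. ] [68, 183, 26, 7, 177] [ 0.0401 -0.0015]
[257.  205.5] [27, 200, 11, 12, 108] [ 0.0277 -0.0321]
[353.4 205.6] [123, 200, 12, 12, 114] [0.0276 0.029 ]
50 [np.float64(-0.0375), np.float64(0.0349)]
80 [np.float64(-0.0377), np.float64(0.0345)]
120 [np.float64(-0.0376), np.float64(0.0349)]
160 [np.float64(-0.0381), np.float64(0.0348)]
190 [np.float64(-0.0377), np.float64(0.0349)]
```

View pics/rec5.png

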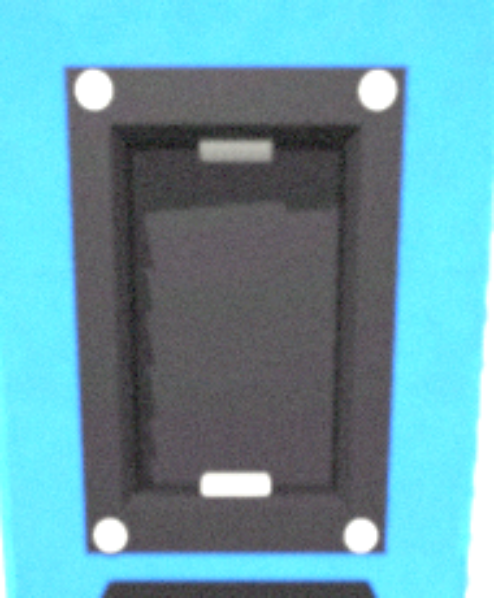

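Four frame screws give the recess centre at tool (+0.0768, −0.0015) m with no yaw error. The module sits at (0, −0.0009) in the tool. Now over the recess and down to just above it.

Emit:
move_arm:
  deltas:
    - {"linear": [0.8,0,0],"turn": [0,0,0],"claw": 1}
    - {"linear": [0.8,0,0],"turn": [0,0,0],"claw": 1}
    - {"linear": [0.6,-0.02,0],"turn": [0,0,0],"claw": 1}
    - {"linear": [0.36,0,0],"turn": [0,0,0],"claw": 1}
    - {"linear": [0,0,0.6],"turn": [0,0,0],"claw": 1}
    - {"linear": [0,0,0.8],"turn": [0,0,0],"claw": 1}
    - {"linear": [0,0,0.6],"turn": [0,0,0],"claw": 1}
    - {"linear": [0,0,0.35],"turn": [0,0,0],"claw": 1}
    - {"linear": [0,0,0],"turn": [0,0,0],"claw": 1}
    - {"linear": [0,0,0],"turn": [0,0,0],"claw": 1}
    - {"linear": [0,0,0],"turn": [0,0,0],"claw": 1}

```text
time: 15.15
position: [0.6215, 0.2001, 0.0812]
tool_rot: [2.302, 2.136, 0.003]
ft_force: [0.6, 0.1, -0.7]
grip_width: 0.524
```

Emit:
move_arm:
  deltas:
    - {"linear": [0,0,0.07],"turn": [0,0,0],"claw": 1}
    - {"linear": [0,0,0.07],"turn": [0,0,0],"claw": 1}
    - {"linear": [0,0,0.07],"turn": [0,0,0],"claw": 1}
    - {"linear": [0,0,0],"turn": [0,0,0],"claw": 1}
    - {"linear": [0,0,0],"turn": [0,0,0],"claw": 1}

```text
time: 15.57
position: [0.6205, 0.2005, 0.0736]
tool_rot: [-2.302, -2.138, -0.0]
ft_force: [-0.6, -1.1, -1.0]
grip_width: 0.524
```

Emit:
move_arm:
  deltas:
    - {"linear": [0,0,0.05],"turn": [0,0,0],"claw": 1}
    - {"linear": [0,0,0.05],"turn": [0,0,0],"claw": 1}
    - {"linear": [0,0,0.05],"turn": [0,0,0],"claw": 1}
    - {"linear": [0,0,0],"turn": [0,0,0],"claw": 1}
    - {"linear": [0,0,0],"turn": [0,0,0],"claw": 1}

```text
time: 15.98
position: [0.6208, 0.1998, 0.0693]
tool_rot: [2.302, 2.137, -0.0]
ft_force: [0.3, -2.2, 1.1]
grip_width: 0.524
```

Emit:
move_arm:
  deltas:
    - {"linear": [0,0,0.03],"turn": [0,0,0],"claw": 1}
    - {"linear": [0,0,0.02],"turn": [0,0,0],"claw": 1}
    - {"linear": [0,0,0],"turn": [0,0,0],"claw": 1}
    - {"linear": [0,0,0],"turn": [0,0,0],"claw": 1}

```text
time: 16.32
position: [0.6209, 0.2, 0.068]
tool_rot: [2.302, 2.137, 0.001]
ft_force: [-0.8, -2.9, 4.0]
grip_width: 0.524
```

Emit:
move_arm:
  deltas:
    - {"linear": [0,0,0],"turn": [0,0,0],"claw": 0.4}
    - {"linear": [0,0,0],"turn": [0,0,0],"claw": 0.2}
    - {"linear": [0,0,0],"turn": [0,0,0],"claw": 0}
    - {"linear": [0,0,0],"turn": [0,0,0],"claw": 0}
    - {"linear": [0,0,0],"turn": [0,0,0],"claw": 0}
    - {"linear": [0,0,0],"turn": [0,0,0],"claw": 0}
    - {"linear": [0,0,0],"turn": [0,0,0],"claw": 0}
    - {"linear": [0,0,-0.7],"turn": [0,0,0],"claw": 0}
    - {"linear": [0,0,-0.7],"turn": [0,0,0],"claw": 0}
    - {"linear": [0,0,0],"turn": [0,0,0],"claw": 0}
    - {"linear": [0,0,0],"turn": [0,0,0],"claw": 0}

```text
time: 17.23
position: [0.6215, 0.2006, 0.1109]
tool_rot: [2.301, 2.137, 0.004]
ft_force: [0.0, 0.6, -0.8]
grip_width: 0.996
```

```bash
python3 look.py w6
```

```text
t 17.2333 p [0.6215 0.2006 0.1109] yaw_y -4.24 z [ 0.003  0.001 -1.   ] F [ 0.01  0.6  -0.76] g 0.9959575996810165
cam at [0.627 0.285 0.252] fwd [-0.021 -0.305 -0.952]
```

View pics/w6.png

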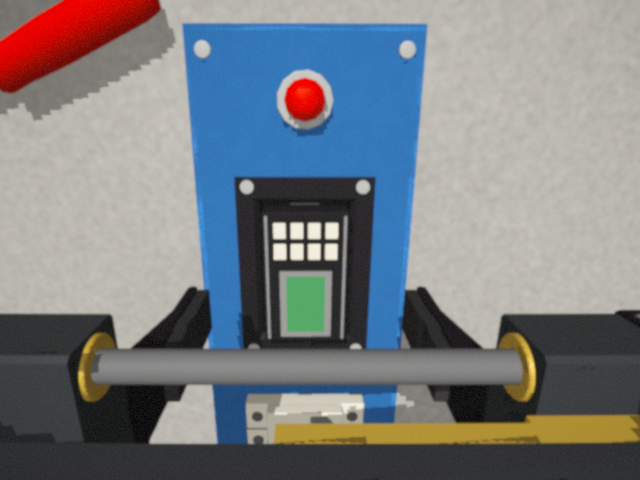

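Keys point to the lamp and the module sits in the recess mouth on its catches. Closing the fingers and pressing at the centre.

Emit:
move_arm:
  deltas:
    - {"linear": [-0.05,-0.05,0],"turn": [0,0,0],"claw": 1}
    - {"linear": [0,0,0],"turn": [0,0,0],"claw": 1}
    - {"linear": [0,0,0],"turn": [0,0,0],"claw": 1}
    - {"linear": [0,0,0],"turn": [0,0,0],"claw": 1}
    - {"linear": [0,0,0],"turn": [0,0,0],"claw": 1}
    - {"linear": [0,0,0],"turn": [0,0,0],"claw": 1}
    - {"linear": [0,0,0],"turn": [0,0,0],"claw": 1}
    - {"linear": [0,0,0],"turn": [0,0,0],"claw": 1}
    - {"linear": [0,0,0.5],"turn": [0,0,0],"claw": 1}
    - {"linear": [0,0,0.4],"turn": [0,0,0],"claw": 1}
    - {"linear": [0,0,0.2],"turn": [0,0,0],"claw": 1}
    - {"linear": [0,0,0],"turn": [0,0,0],"claw": 1}
    - {"linear": [0,0,0],"turn": [0,0,0],"claw": 1}

```text
time: 18.37
position: [0.6183, 0.1987, 0.0755]
tool_rot: [-2.302, -2.137, 0.003]
ft_force: [-0.0, -0.9, 0.1]
grip_width: 0.097
```

Emit:
move_arm:
  deltas:
    - {"linear": [0,0,0.06],"turn": [0,0,0],"claw": 1}
    - {"linear": [0,0,0.06],"turn": [0,0,0],"claw": 1}
    - {"linear": [0,0,0.06],"turn": [0,0,0],"claw": 1}
    - {"linear": [0,0,0],"turn": [0,0,0],"claw": 1}
    - {"linear": [0,0,0],"turn": [0,0,0],"claw": 1}

```text
time: 18.78
position: [0.6194, 0.1988, 0.0716]
tool_rot: [2.302, 2.137, 0.002]
ft_force: [1.2, -1.1, 0.9]
grip_width: 0.004
```

Emit:
move_arm:
  deltas:
    - {"linear": [0,0,0.06],"turn": [0,0,0],"claw": 1}
    - {"linear": [0,0,0.06],"turn": [0,0,0],"claw": 1}
    - {"linear": [0,0,0],"turn": [0,0,0],"claw": 1}
    - {"linear": [0,0,0],"turn": [0,0,0],"claw": 1}

```text
time: 19.12
position: [0.6198, 0.1994, 0.0685]
tool_rot: [2.301, 2.137, 0.003]
ft_force: [0.8, -0.1, 4.0]
grip_width: 0.004
```

Emit:
move_arm:
  deltas:
    - {"linear": [0,0,0.05],"turn": [0,0,0],"claw": 1}
    - {"linear": [0,0,0.05],"turn": [0,0,0],"claw": 1}
    - {"linear": [0,0,0],"turn": [0,0,0],"claw": 1}
    - {"linear": [0,0,0],"turn": [0,0,0],"claw": 1}

```text
time: 19.45
position: [0.6193, 0.1998, 0.0648]
tool_rot: [2.301, 2.138, 0.002]
ft_force: [1.3, 2.3, 3.3]
grip_width: 0.003
```

Emit:
move_arm:
  deltas:
    - {"linear": [0,0,0.04],"turn": [0,0,0],"claw": 1}
    - {"linear": [0,0,0.03],"turn": [0,0,0],"claw": 1}
    - {"linear": [0,0,0],"turn": [0,0,0],"claw": 1}
    - {"linear": [0,0,0],"turn": [0,0,0],"claw": 1}
    - {"linear": [0,0,0],"turn": [0,0,0],"claw": 1}

```text
time: 19.87
position: [0.6194, 0.1999, 0.0645]
tool_rot: [-2.301, -2.138, -0.003]
ft_force: [-2.0, 0.7, 13.7]
grip_width: 0.004
```

Bottomed with 13.7 N at fingertip height 42.5 mm, so it is flush. Lifting to check.

Emit:
move_arm:
  deltas:
    - {"linear": [0,0,-0.3],"turn": [0,0,0],"claw": 1}
    - {"linear": [0,0,-0.6],"turn": [0,0,0],"claw": 1}
    - {"linear": [0,0,-0.8],"turn": [0,0,0],"claw": 1}
    - {"linear": [-0.6,0,-0.8],"turn": [0,0,0],"claw": 1}
    - {"linear": [-0.6,0,0],"turn": [0,0,0],"claw": 1}
    - {"linear": [-0.6,0,0],"turn": [0,0,0],"claw": 1}
    - {"linear": [-0.6,0,0],"turn": [0,0,0],"claw": 1}
    - {"linear": [0,0,0],"turn": [0,0,0],"claw": 1}
    - {"linear": [0,0,0],"turn": [0,0,0],"claw": 1}
    - {"linear": [0,0,0],"turn": [0,0,0],"claw": 1}

```text
time: 20.7
position: [0.6128, 0.1278, 0.1366]
tool_rot: [-2.301, -2.137, 0.002]
ft_force: [0.1, 0.4, 0.6]
grip_width: 0.003
```

```bash
python3 look.py w7
python3 - <<'E'
from h import *
import pickle
from bench import cams
d,s,T=pickle.load(open("w7.pkl","rb"));im=d["image"]
t=cams.get_image("scene")["image"]
A=cv2.resize(im[0:260,200:410,::-1],None,fx=2.2,fy=2.2,interpolation=cv2.INTER_CUBIC)
B=np.vstack([cv2.resize(t[250:430,270:470,::-1],(330,297),interpolation=cv2.INTER_CUBIC),cv2.resize(t[190:290,140:300,::-1],(330,206),interpolation=cv2.INTER_CUBIC)])
B=cv2.copyMakeBorder(B,0,572-B.shape[0],0,0,cv2.BORDER_CONSTANT)
cv2.imwrite("pics/fin.png",np.hstack([A[:572],B]))
m=((im[0:230,225:400].min(2))>130).astype(np.uint8)
n,l,st,cc=cv2.connectedComponentsWithStats(m);Rm=R.from_rotvec(s["tool_rot"]).as_matrix()
for i in range(1,n):
    if 40<st[i,4]<400:
        p=cc[i]+[225,0];print(p.round(1),st[i,2:].tolist(),(Rm.T@(onz(d,p,.0425,T)-s["position"]))[:2].round(4))
E
```

```text
t 20.7 p [0.6128 0.1278 0.1366] yaw_y -4.22 z [-0.002  0.    -1.   ] F [0.14 0.39 0.58] g 0.002743677832543707
cam at [0.619 0.212 0.277] fwd [-0.025 -0.306 -0.952]
[311.7  30. ] [30, 3, 89] [0.1256 0.002 ]
[253.7  40.6] [14, 15, 160] [ 0.1205 -0.0288]
[368.7  40.9] [14, 15, 163] [0.1204 0.0324]
[272.4 127.8] [6, 129, 249] [ 0.0757 -0.02  ]
[344.9 130.5] [5, 129, 253] [0.0742 0.021 ]
[284.   82.4] [13, 18, 227] [ 0.0997 -0.013 ]
[300.2  82.2] [13, 18, 220] [ 0.0998 -0.0042]
[317.   82.4] [13, 18, 227] [0.0997 0.005 ]
[333.1  82.4] [13, 18, 228] [0.0997 0.0138]
[284.3 104.3] [13, 18, 217] [ 0.0883 -0.0131]
[300.5 104.4] [12, 18, 209] [ 0.0883 -0.0041]
[316.9 104.3] [13, 18, 222] [0.0883 0.0051]
[333.  104.1] [13, 18, 217] [0.0884 0.014 ]
[259.8 219.3] [12, 12, 112] [ 0.0222 -0.0291]
[360.8 219.5] [12, 12, 113] [0.022  0.0322]
```

View pics/fin.png

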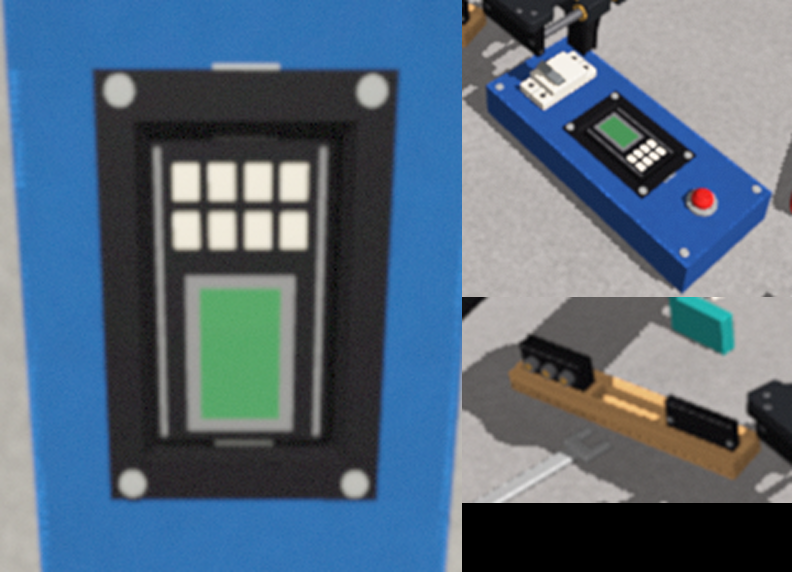

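Looks seated and centred (keys offset 22.7 mm, lateral 1.3 mm); the other modules are standing. I'll press each end briefly to make sure both catches are passed.

Emit:
move_arm:
  deltas:
    - {"linear": [0.8,0,0],"turn": [0,0,0],"claw": 1}
    - {"linear": [0.67,0.03,0],"turn": [0,0,0],"claw": 1}
    - {"linear": [0,0,0.8],"turn": [0,0,0],"claw": 1}
    - {"linear": [0,0,0.8],"turn": [0,0,0],"claw": 1}
    - {"linear": [0,0,0.5],"turn": [0,0,0],"claw": 1}
    - {"linear": [0,0,0.19],"turn": [0,0,0],"claw": 1}
    - {"linear": [0,0,0.06],"turn": [0,0,0],"claw": 1}
    - {"linear": [0,0,0.05],"turn": [0,0,0],"claw": 1}
    - {"linear": [0,0,0],"turn": [0,0,0],"claw": 1}
    - {"linear": [0,0,0],"turn": [0,0,0],"claw": 1}
    - {"linear": [0,0,0],"turn": [0,0,0],"claw": 1}

```text
time: 21.72
position: [0.6185, 0.1712, 0.0666]
tool_rot: [2.302, 2.137, 0.003]
ft_force: [0.6, 0.0, -0.2]
grip_width: 0.003
```

Emit:
move_arm:
  deltas:
    - {"linear": [0,0,0.04],"turn": [0,0,0],"claw": 1}
    - {"linear": [0,0,0.04],"turn": [0,0,0],"claw": 1}
    - {"linear": [0,0,0.03],"turn": [0,0,0],"claw": 1}
    - {"linear": [0,0,0],"turn": [0,0,0],"claw": 1}
    - {"linear": [0,0,0],"turn": [0,0,0],"claw": 1}

```text
time: 22.13
position: [0.6183, 0.1713, 0.0645]
tool_rot: [-2.302, -2.138, -0.003]
ft_force: [-4.2, -1.2, 10.7]
grip_width: 0.006
```

Emit:
move_arm:
  deltas:
    - {"linear": [0,0,-0.5],"turn": [0,0,0],"claw": 1}
    - {"linear": [0,0,-0.2],"turn": [0,0,0],"claw": 1}
    - {"linear": [0.6,0,0],"turn": [0,0,0],"claw": 1}
    - {"linear": [0.6,0,0],"turn": [0,0,0],"claw": 1}
    - {"linear": [0.6,0,0],"turn": [0,0,0],"claw": 1}
    - {"linear": [0,0,0.3],"turn": [0,0,0],"claw": 1}
    - {"linear": [0,0,0.2],"turn": [0,0,0],"claw": 1}
    - {"linear": [0,0,0.1],"turn": [0,0,0],"claw": 1}
    - {"linear": [0,0,0.08],"turn": [0,0,0],"claw": 1}
    - {"linear": [0,0,0],"turn": [0,0,0],"claw": 1}
    - {"linear": [0,0,0],"turn": [0,0,0],"claw": 1}

```text
time: 23.05
position: [0.6207, 0.226, 0.0645]
tool_rot: [-2.299, -2.135, 0.0]
ft_force: [-6.9, 1.6, 13.9]
grip_width: 0.006
```

Both ends bottom at the same height (0.0645 m). Retreating and handing in.

Emit:
move_arm:
  deltas:
    - {"linear": [0,0,-0.4],"turn": [0,0,0],"claw": 1}
    - {"linear": [0,0,-0.8],"turn": [0,0,0],"claw": 1}
    - {"linear": [0,0,-0.9],"turn": [0,0,0],"claw": 1}
    - {"linear": [0,0,-0.9],"turn": [0,0,0],"claw": 1}
    - {"linear": [-0.8,0,0],"turn": [0,0,0],"claw": 1}
    - {"linear": [-0.8,0,0],"turn": [0,0,0],"claw": 1}
    - {"linear": [-0.8,0,0],"turn": [0,0,0],"claw": 1}
    - {"linear": [-0.8,0,0],"turn": [0,0,0],"claw": 1}
    - {"linear": [0,0,0],"turn": [0,0,0],"claw": 1}
    - {"linear": [0,0,0],"turn": [0,0,0],"claw": 1}
    - {"linear": [0,0,0],"turn": [0,0,0],"claw": 1}

```text
time: 23.97
position: [0.6147, 0.1294, 0.1527]
tool_rot: [-2.302, -2.137, -0.0]
ft_force: [0.1, 0.7, -0.2]
grip_width: -0.0
```

```bash
python3 look.py w8
python3 - <<'E'
from h import *
import pickle
from bench import ctrl
d,s,T=pickle.load(open("w8.pkl","rb"));im=d["image"]
m=((im[0:235,225:400].min(2))>130).astype(np.uint8)
n,l,st,cc=cv2.connectedComponentsWithStats(m);Rm=R.from_rotvec(s["tool_rot"]).as_matrix()
for i in range(1,n):
    if 80<st[i,4]<400: print(st[i,2:].tolist(),(Rm.T@(onz(d,cc[i]+[225,0],.0425,T)-s["position"]))[:2].round(4))
print(ctrl.close_job())
E
```

```text
t 23.9667 p [0.6147 0.1294 0.1527] yaw_y -4.27 z [-0.  0. -1.] F [ 0.15  0.69 -0.21] g -2.1914184343944688e-05
cam at [0.62  0.214 0.293] fwd [-0.023 -0.305 -0.952]
[28, 3, 82] [ 1.238e-01 -1.000e-04]
[13, 14, 140] [ 0.1188 -0.0308]
[13, 13, 139] [0.1186 0.0304]
[5, 106, 184] [ 0.0756 -0.022 ]
[4, 117, 194] [0.0739 0.0191]
[12, 17, 188] [0.098  0.0122]
[13, 16, 190] [ 0.098  -0.0149]
[12, 16, 188] [ 0.0979 -0.006 ]
[12, 16, 188] [0.098  0.0028]
[12, 17, 191] [ 0.0865 -0.015 ]
[12, 17, 188] [ 0.0867 -0.0061]
[12, 17, 189] [0.0867 0.0029]
[13, 16, 190] [0.0867 0.0119]
[4, 47, 135] [0.0206 0.0583]
[11, 12, 99] [ 0.0204 -0.0309]
[11, 11, 95] [0.0202 0.0303]
the job is handed in; nothing more can be done
None
```

The display module is fitted in the panel recess, keys towards the pilot lamp and pressed home, and the job was handed in at about 24 s. No verdict was reported.

I lifted it from the middle slot, stood it on the bench and let go. I then tipped it onto its back with the open fingers, gripped it again by its long edges and set it on the catches. I pressed with closed fingertips at the centre, the window end and the key end.

- **Seating:** all three presses stopped with the fingertips at 42.5 mm, against a panel face at 42 mm, under 10.7 to 13.9 N.
- **Position:** the last wrist picture puts the module about 0.7 mm off the recess centre along its length. It is about 1.3 mm off across it, inside the 4 mm allowed.
- **Hand-off:** the gripper was clear of everything when I handed in, with only sensor noise on the force reading.
- **Other modules:** a scene picture taken before the two end presses showed both still standing in the stand.

No check failed. One pair of measurements disagreed: the overhead camera's first estimate of the recess was about 2.4 mm off the wrist camera's, and I used the wrist camera's.

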